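# Tip a standing carton onto the labelling spot and print its label

## Task

The tall cardboard carton stands at one end of the taped outline on the packing mat. Push it over with the fingers, without picking it up, so that it drops flat on its broad face wholly inside the outline, then press the button on the label printer fully down and let it go. Leave everything else where it is.

Things in the scene. Friction and masses are not known exactly. Their poses are not given: they have to be found in the camera images.
- tall_carton: the tall cardboard carton that is to be tipped over: 50 mm thick (its x), 100 mm wide (its y), 180 mm high (its z), about 0.2 to 0.45 kg, evenly filled. Starts upright on the mat over one short side of the outline; its +x points over the outline, the way it must fall, to within 0.08 rad of the outline's x. Origin at the centre of its underside. It tips over its lower +x edge once leant about 16 degrees, then falls by itself.
- carton_center (a point): centre of the tall carton, half-way up (90 mm above its underside), axes as the carton's
- carton_low_left (a point): corner of the tall carton's broad +x face (which ends underneath): lower end while standing, +y side
- carton_low_right (a point): corner of the tall carton's broad +x face (which ends underneath): lower end while standing, -y side
- carton_top_left (a point): corner of the tall carton's broad +x face (which ends underneath): upper end while standing, +y side
- carton_top_right (a point): corner of the tall carton's broad +x face (which ends underneath): upper end while standing, -y side
- outline (a point): centre of the rectangle outlined in 12 mm wide pale paper tape on the dark mat, at the mat's surface (3 mm above the bench). Inside 250 mm along its x, 170 mm along its y. Its x points from the end where the tall carton stands, along the outline, the way the carton must fall; z up. The mat (460 x 360 x 3 mm) is fixed, its centre 35 mm from this point towards -x.
- print_button (a joint): travel of the spring button on the printer: 0 up, 0.006 m fully down, which takes 5 N; it springs back
- print_button_top (a point): centre of the button's top face (button diameter 32 mm, in a low black housing), pressed straight down. It is on top of the label printer, a fixed grey box 180 x 150 x 100 mm at the right of the mat
- short_carton: the short cardboard carton, standing, 50 x 70 x 100 mm high: a bystander beside the outline on the mat. Origin at the centre of its underside.
- can: drinks can, standing, diameter 58 mm, 115 mm high: a bystander on the mat. Origin at the centre of its underside.
- tape_roll: roll of packing tape lying flat, diameter 90 mm, 48 mm high: a bystander on the mat. Origin at the centre of its underside.
- knife: utility knife with a yellow handle lying across the mat beyond the far end of the outline, about 180 x 26 x 20 mm: a bystander. Origin under the middle of its handle.
- jar: white plastic jar, diameter 60 mm, 70 mm high, on the mat: a bystander. Origin at the centre of its underside.
- dispenser: hand tape dispenser lying on the bench to the left, about 230 x 50 x 90 mm: a bystander. Origin under its middle.

How it is judged:
By the outcome, as a careful person would: the job done as asked, in the order asked, and still so for the second after the job is handed in, with the robot touching nothing.
It also fails if it takes over 45 s, if anything falls off the work surface, if the arm or the gripper's body presses on something with over 40 N, if the wrist force passes 120 N, or if a joint passes its speed limit or range.

## Robot

A 6-joint arm with a two-finger parallel gripper is mounted at the origin on the work surface. World frame = base frame: x ahead of the robot, y to its left, z up, the work surface at z = 0. Lengths are in mm, angles in rad, forces in N, time in s.
With the tool pointing down it reaches from about 300 to 775 mm from the base axis. Payload 14.6 kg.
Tool frame: the origin (TCP) lies between the finger pads; the fingertips stand manip.finger_overhang ahead of it and the grasp point (between the pads) lies 2 mm behind it (manip.finger_overhang is the distance from the TCP to the fingertips, in mm); z points along the fingers, y is the direction in which the jaws open and shut (so a half turn about z gives the same grasp; the last joint's range is limited). The gripper opens to 94 mm and grips with 3 to 60 N. Pads are 16 mm wide; open, the fingers measure 119 mm over their backs; the gripper's body (75 mm by 177 mm) begins 78 mm behind the grasp point.
Start: joints at [1.105, 0.3, 1.521, -0, 1.321, -0.067], TCP at [213.568, 506.831, 198.646] pointing down, gripper open.
Joint ranges: [-3.03, 3.03], [-0.79, 2.21], [0.23, 2.52], [-1.04, 4.18], [0, 3.07], [-2.55, 2.55]. Speed limits (rad/s): [2.22, 2.22, 2.57, 3.14, 3.14, 3.14].

## Interface

Orientations are given as [roll, pitch, yaw] about the fixed x, y, z axes, in that order (R = Rz(yaw) Ry(pitch) Rx(roll)).
In Python, from cell import manip gives the robot as it stands.
- The arm moves only by the tool drive_tool, never from a script. Its argument "steps" is a list of rows, each an object with "delta_pos": the shift along the world's x, y, z in mm, a list of three; "yaw": the turn about the world's z in rad; "hand": the finger opening in mm, from 0 to 94. A call has 1 to 5 rows; each row shifts and turns the commanded pose from where the row before left it; what a row does not reach is not made up. A row lasts 1/12 s, in which the tool goes at most 41.7 mm and 7.16 degrees, less where a joint would pass 70% of its speed; a pose out of reach is approached as far as the arm can. A call is refused whole if a number of a shift passes 41.7 or a number of a turn 0.125, either way. A call with a gripper value outside its range is refused whole. The fingers move at their own pace and stop on an object; "squeeze" is the grip in N (left out, the last holds). Time passes only in rows, so rows that do not move let the fingers close. It gives the time, the measured TCP pose, the force and the opening at its end, in the units of the state.
- manip.read_state(): the state, without advancing time (a new reading comes with each control period).
- manip.camera(name): name is "scene" or "side" or "wrist"; returns a dict with "frame" (420x560x3 uint8, red, green, blue), "range_z" (420x560 float32, mm along the optical axis (not along the pixel's ray), 0 where there is no reading), "intrinsics" (3x3 intrinsics, pixels), "position" and "attitude" of the camera in the world. Camera axes: x right, y down, z forward; pixel columns grow to the right and rows downward; lengths in mm; the calibration is good to about 2 mm. A picture is of the moment at which its call begins.
- manip.sign_off(): hands the job in, once; it reports no verdict.
The state is a dict: "clock": time; "joints": joint angles; "qd": joint speeds; "effort": joint torques, N m; "eef_pos": TCP position; "eef_rot": TCP orientation; "wrist_force": force on the tool from outside, world axes, zero at the start; "moment": the same for the moment, N m; "finger_gap": finger opening in mm.
Only numpy, scipy, OpenCV 4.12 (cv2) and the standard library are available. Lean on these libraries where they do the work, as an engineer would, in place of code of your own. Each camera call takes 0.05 s, during which the arm holds its last target.

## Working session

There is one attempt and no reset: what is moved stays moved. The work goes in short steps, Python scripts to look and compute and a tool call to move; the robot and the scene stay as the last step left them, time stands still between calls to the robot, and variables do not carry over. Pictures are saved under pics/ and viewed, and the job is handed in when it is done.

Besides the shell and the picture viewer there is one more tool, called after "Call:" as name(argument=value, ...) on one line, values as JSON. drive_tool: Moves the arm, as the interface text tells. Its arguments: {"type":"object","properties":{"steps":{"type":"array"},"squeeze":{"type":"number"}},"required":["steps"]}

```bash
ls; mkdir -p pics; python3 - <<'E'
from cell import manip
import cv2,numpy as np
print(manip.read_state(), manip.finger_overhang)
for n in ["scene","side","wrist"]:
    c=manip.camera(n); np.savez(f"pics/{n}0.npz",**c)
    cv2.imwrite(f"pics/{n}0.png",c["frame"][:,:,::-1])
    print(n,c["position"],c["attitude"],c["intrinsics"])
E
```

```text
pics
{'clock': 0.0, 'joints': array([ 1.10540940e+00,  3.00477960e-01,  1.52158969e+00,  1.29271717e-05,
        1.32072186e+00, -6.66279954e-02]), 'qd': array([-0.00176139, -0.00113579,  0.00072343,  0.00243133, -0.00179908,
        0.00033057]), 'effort': array([ 7.22408895e-04, -5.31803513e+01, -3.52744102e+01,  7.08603440e-02,
        2.43866531e-02, -4.72552301e-05]), 'eef_pos': array([213.43865218, 506.591799  , 198.07893788]), 'eef_rot': array([-3.14039928e+00, -9.21790658e-05,  2.74283046e+00]), 'wrist_force': array([ 0.12971017,  0.00148102, -0.26151335]), 'moment': array([ 0.05170346, -0.04454007,  0.02488438]), 'finger_gap': 94.1258773819658} 17.0
scene [1354.4933799   196.83942054 1029.82141084] [-2.43699739  0.01678383  1.70558652] [[381.26795056   0.         276.97918199]
 [  0.         381.26795056 205.27216582]
 [  0.           0.           1.        ]]
side [ 159.55388918 -743.81409669  746.95953494] [-2.16709     0.01909702 -0.50321522] [[441.58086336   0.         278.3420097 ]
 [  0.         441.58086336 201.90674666]
 [  0.           0.           1.        ]]
wrist [148.96585786 533.89480374 384.32635862] [2.89731512e+00 8.98215454e-04 1.17114190e+00] [[336.52757595   0.         282.16964645]
 [  0.         336.52757595 204.49285627]
 [  0.           0.           1.        ]]
```

View pics/scene0.png

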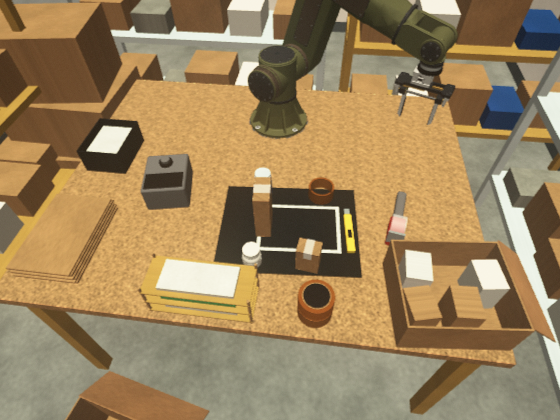

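View pics/side0.png

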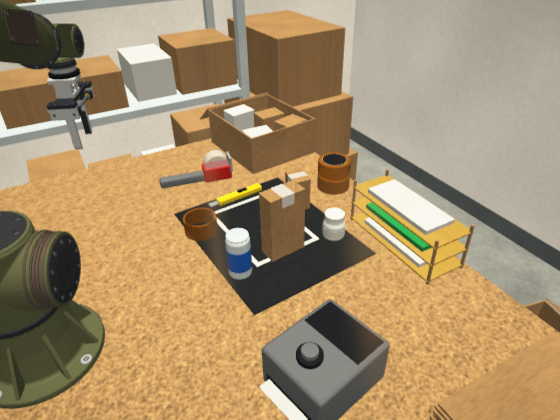

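View pics/wrist0.png

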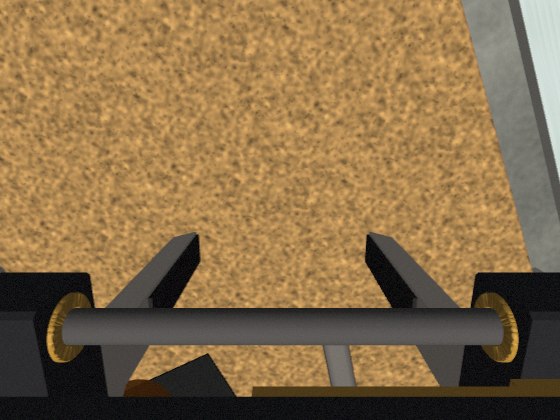

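```bash
cat > h.py <<'E'
import numpy as np,cv2
from scipy.spatial.transform import Rotation as R
def load(n): return dict(np.load(f"pics/{n}.npz"))
def cloud(c):
    K=c["intrinsics"];v,u=np.indices(c["range_z"].shape)
    d=c["range_z"].astype(float)
    p=np.stack([(u-K[0,2])/K[0,0]*d,(v-K[1,2])/K[1,1]*d,d],-1)
    w=p@R.from_euler('xyz',c["attitude"]).as_matrix().T+c["position"]
    w[d==0]=np.nan
    return w
def ray(c,uv,z):
    K=c["intrinsics"];uv=np.atleast_2d(uv).astype(float)
    p=np.c_[(uv[:,0]-K[0,2])/K[0,0],(uv[:,1]-K[1,2])/K[1,1],np.ones(len(uv))]
    d=p@R.from_euler('xyz',c["attitude"]).as_matrix().T
    return c["position"]+d*((z-c["position"][2])/d[:,2])[:,None]
def proj(c,P):
    q=(np.atleast_2d(P)-c["position"])@R.from_euler('xyz',c["attitude"]).as_matrix()
    K=c["intrinsics"]
    return np.c_[q[:,0]/q[:,2]*K[0,0]+K[0,2],q[:,1]/q[:,2]*K[1,1]+K[1,2]]
E
python3 - <<'E'
from h import *
for n,(x0,x1,y0,y1) in {"scene0":(130,370,140,290),"side0":(150,400,130,400)}.items():
    c=load(n);f=c["frame"][y0:y1,x0:x1,::-1]
    s=3.2 if n=="scene0" else 2.2
    cv2.imwrite(f"pics/{n}z.png",cv2.resize(f,None,fx=s,fy=s,interpolation=cv2.INTER_CUBIC))
c=load("scene0");w=cloud(c)
for nm,(u,v) in dict(bench=(200,130),mat=(230,240),cart_top=(262,190),can=(262,173),printer=(165,200),btn=(165,160),short=(305,245),jar=(250,248)).items(): print(nm,w[v,u].round(1))
s=load("side0");w=cloud(s)
for nm,(u,v) in dict(mat=(300,285),cart_top=(284,196),can=(237,235),btn=(310,350),prn=(285,365),front=(280,230)).items(): print(nm,w[v,u].round(1))
E
```

```text
bench [ 108.8 -322.5   -0.5]
mat [659.2 -70.7   3.6]
cart_top [589.1  33.1 183.9]
can [448.3   7.  114. ]
printer [ 552.3 -317.7   48.1]
btn [ 431.4 -340.   120.9]
short [716.6 177.5 102.3]
jar [729.   14.   75.2]
mat [ 551.8 -107.     3.7]
cart_top [573.8   3.8 183.3]
can [449.7   5.  116.9]
btn [ 424.8 -347.7  122.5]
prn [ 381.5 -338.4  100.5]
front [560.    1.4  90.7]
```

View pics/scene0z.png

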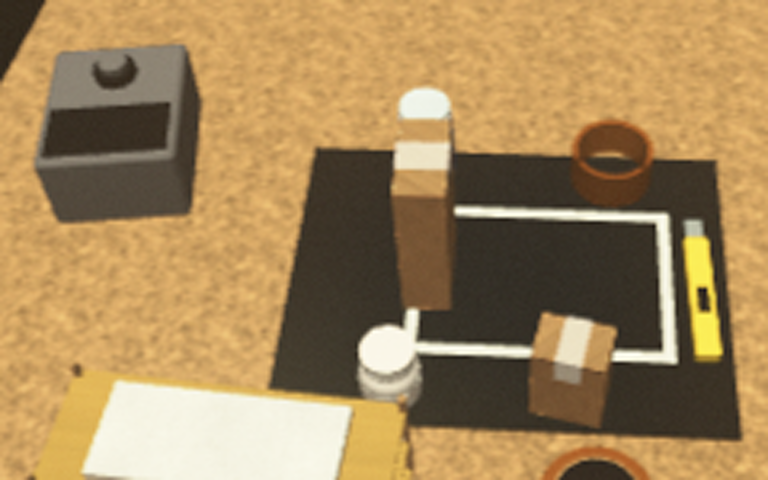

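View pics/side0z.png

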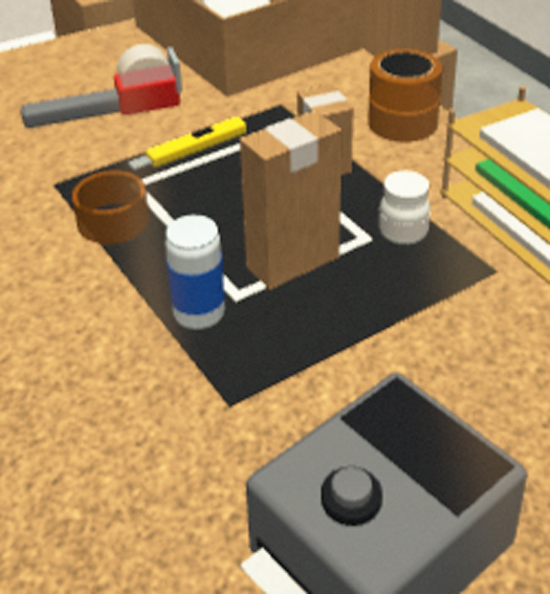

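```bash
python3 - <<'E'
from h import *
for n in ("scene0","side0"):
    c=load(n);w=cloud(c);x,y,z=w[...,0],w[...,1],w[...,2]
    def top(nm,m):
        m=m.astype(np.uint8); pts=w[m>0][:,:2].astype(np.float32)
        r=cv2.minAreaRect(pts); print(n,nm,len(pts),np.median(w[m>0][:,2]).round(1),np.round(r[0],1),np.round(r[1],1),round(r[2],1))
    top("carton",(abs(z-183)<4)&(abs(x-575)<90)&(abs(y-10)<70))
    top("short",(abs(z-103)<4)&(abs(x-710)<60)&(abs(y-177)<60))
    top("can",(abs(z-117)<4)&(abs(x-450)<50)&(abs(y-7)<50))
    top("jar",(abs(z-73)<4)&(abs(x-725)<50)&(abs(y-14)<50))
    top("printer",(abs(z-100)<4)&(abs(x-470)<150)&(abs(y+340)<150))
    top("btn",(z>115)&(z<128)&(abs(x-425)<40)&(abs(y+345)<40))
    # tape: bright, low-sat pixels at mat height
    hsv=cv2.cvtColor(c["frame"],cv2.COLOR_RGB2HSV)
    m=(z<9)&(hsv[...,2]>140)&(hsv[...,1]<70)&(x>400)&(x<760)&(y>-60)&(y<300)
    v,u=np.nonzero(m); P=ray(c,np.c_[u,v],3)[:,:2]
    r=cv2.minAreaRect(P.astype(np.float32)); print(n,"tape",len(P),np.round(r[0],1),np.round(r[1],1),round(r[2],2)); print(cv2.boxPoints(r).round(1).tolist())
    # mat
    m=(z<9)&(hsv[...,2]<90)&(x>380)&(x<800)&(y>-180)&(y<360)
    m=cv2.morphologyEx(m.astype(np.uint8),cv2.MORPH_OPEN,np.ones((3,3)))
    v,u=np.nonzero(m); P=ray(c,np.c_[u,v],3)[:,:2]
    r=cv2.minAreaRect(P.astype(np.float32)); print(n,"mat",len(P),np.round(r[0],1),np.round(r[1],1),round(r[2],2)); print(cv2.boxPoints(r).round(1).tolist())
E
```

```text
scene0 carton 407 183.9 [583.6  28.8] [104.5  50.5] 5.5
scene0 short 338 103.8 [721.5 188. ] [69.7 52.6] 82.6
scene0 can 107 118.3 [447.1   5.9] [42.4 50.7] 5.0
scene0 jar 204 73.6 [731.   14.2] [52.9 48.1] 9.9
scene0 printer 1264 100.8 [ 467.1 -335.1] [181.8 147.8] 12.5
scene0 btn 57 121.2 [ 427.2 -344.6] [34.4 27.3] 18.6
scene0 tape 2015 [748.9 142.6] [538.4 311.3] 4.16
[[469.1000061035156, 278.29998779296875], [491.70001220703125, -32.099998474121094], [1028.699951171875, 6.900000095367432], [1006.2000122070312, 317.3999938964844]]
scene0 mat 7595 [581.8 112.6] [358.5 456.3] 4.26
[[386.1000061035156, 326.70001220703125], [420.0, -128.3000030517578], [777.5999755859375, -101.5999984741211], [743.5999755859375, 353.3999938964844]]
side0 carton 541 183.5 [581.3  28.2] [101.   53.6] 5.3
side0 short 234 103.4 [718.5 187.7] [77.2 52.5] 81.6
side0 can 281 118.3 [449.8   5.5] [52.  50.7] 34.9
side0 jar 205 73.4 [727.8  12.8] [53.7 51.1] 80.5
side0 printer 6360 100.8 [ 464.1 -337. ] [178.5 149.3] 12.6
side0 btn 265 122.0 [ 425.2 -345.9] [31.6 30.7] 36.9
side0 tape 461 [577.9 137.7] [308.9 302.3] 1.01
[[420.79998779296875, 286.1000061035156], [426.20001220703125, -16.100000381469727], [735.0, -10.699999809265137], [729.7000122070312, 291.5]]
side0 mat 7467 [580.1 108.8] [357.6 456.9] 4.15
[[385.29998779296875, 323.70001220703125], [418.29998779296875, -132.0], [775.0, -106.0999984741211], [741.9000244140625, 349.5]]
```

```bash
python3 - <<'E'
from h import *
d=np.array([-.0735,.9973]);l=np.array([-d[1],d[0]])
o=np.array([581,110.7])+35*d; c0=np.array([582.4,28.5]);cd=np.array([-.094,.9956]);cl=np.array([-cd[1],cd[0]])
for n,(x0,x1,y0,y1),s in (("scene0",(130,370,140,290),3.2),("side0",(150,400,130,400),2.2)):
    c=load(n);f=cv2.resize(np.ascontiguousarray(c["frame"][y0:y1,x0:x1,::-1]),None,fx=s,fy=s)
    def poly(c2,a,b,A,B,z,col):
        P=[np.r_[c2+a*i*A+b*j*B,z] for i,j in((1,1),(1,-1),(-1,-1),(-1,1))]
        q=((proj(c,P)+.5-[x0,y0])*s).astype(np.int32); cv2.polylines(f,[q],True,col,1)
    poly(o,d,l,125,85,3,(0,0,255));poly(o,d,l,137,97,3,(255,0,255))
    poly(c0,cd,cl,25,50,183,(0,255,0));poly(c0,cd,cl,25,50,3,(0,255,0))
    q=((proj(c,[[426,-345.3,121.5]])[0]+.5-[x0,y0])*s).astype(int);cv2.circle(f,tuple(int(t) for t in q),3,(0,0,255),-1)
    cv2.imwrite(f"pics/{n}o.png",f)
E
```

```text
(no output)
```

View pics/scene0o.png

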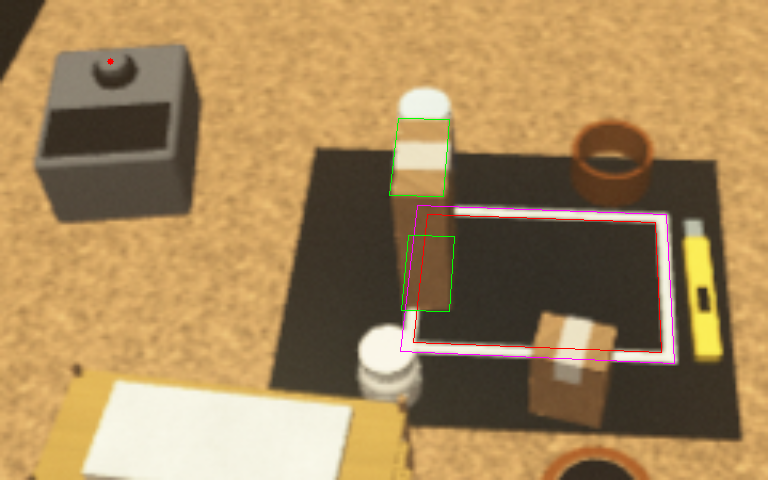

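View pics/side0o.png

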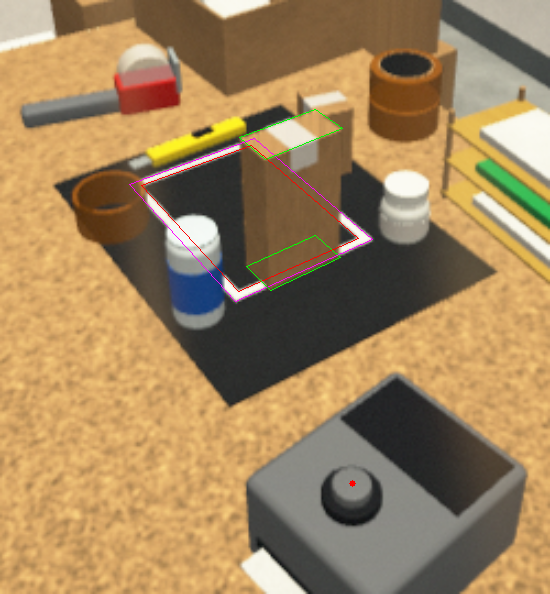

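The overlays agree with the tape, the carton and the button. The fallen carton should have at least 28 mm of margin. I'll raise the tool and go round behind the carton.

Call:
drive_tool(steps=[{"delta_pos": [8,-12,30],"yaw": -0.05,"hand": 50},{"delta_pos": [18,-27,30],"yaw": -0.05,"hand": 50},{"delta_pos": [20,-32,10],"yaw": -0.06,"hand": 50},{"delta_pos": [20,-32,0],"yaw": -0.06,"hand": 50},{"delta_pos": [20,-32,0],"yaw": -0.06,"hand": 50}])

```text
clock: 0.57
eef_pos: [299.1, 372.0, 267.5]
eef_rot: [3.14, 0.0, 2.461]
wrist_force: [0.8, 0.8, -0.2]
finger_gap: 64.2
```

Call:
drive_tool(steps=[{"delta_pos": [20,-32,0],"yaw": -0.06,"hand": 50},{"delta_pos": [20,-32,0],"yaw": -0.06,"hand": 50},{"delta_pos": [20,-32,0],"yaw": -0.06,"hand": 50},{"delta_pos": [20,-32,0],"yaw": -0.06,"hand": 50},{"delta_pos": [20,-32,0],"yaw": -0.06,"hand": 50}])

```text
clock: 0.98
eef_pos: [399.0, 211.6, 267.0]
eef_rot: [3.141, -0.0, 2.16]
wrist_force: [-0.2, 0.8, 0.3]
finger_gap: 50.0
```

Call:
drive_tool(steps=[{"delta_pos": [20,-32,0],"yaw": -0.06,"hand": 50},{"delta_pos": [20,-32,0],"yaw": -0.06,"hand": 50},{"delta_pos": [20,-32,0],"yaw": -0.06,"hand": 50},{"delta_pos": [20,-32,0],"yaw": -0.06,"hand": 50},{"delta_pos": [20,-32,0],"yaw": -0.06,"hand": 50}])

```text
clock: 1.4
eef_pos: [499.1, 51.5, 266.9]
eef_rot: [-3.142, -0.0, 1.86]
wrist_force: [0.4, 0.9, 0.5]
finger_gap: 50.2
```

Call:
drive_tool(steps=[{"delta_pos": [20,-27,0],"yaw": -0.05,"hand": 50},{"delta_pos": [20,-27,0],"yaw": -0.05,"hand": 50},{"delta_pos": [20,-27,0],"yaw": -0.05,"hand": 50},{"delta_pos": [20,-25,0],"yaw": -0.04,"hand": 50},{"delta_pos": [10,-4,0],"yaw": 0,"hand": 50}])

```text
clock: 1.82
eef_pos: [589.7, -60.3, 266.0]
eef_rot: [-3.14, 0.0, 1.667]
wrist_force: [-1.2, -0.1, 0.2]
finger_gap: 50.3
```

Call:
drive_tool(steps=[{"delta_pos": [0,0,-25],"yaw": 0,"hand": 50},{"delta_pos": [0,0,-30],"yaw": 0,"hand": 50},{"delta_pos": [0,0,-30],"yaw": 0,"hand": 50},{"delta_pos": [0,0,-15],"yaw": 0,"hand": 50},{"delta_pos": [0,0,0],"yaw": 0,"hand": 50}])

```text
clock: 2.23
eef_pos: [586.9, -56.4, 163.0]
eef_rot: [-3.135, -0.002, 1.673]
wrist_force: [-0.5, 0.3, -0.3]
finger_gap: 50.0
```

```bash
python3 - <<'E'
from cell import manip
import cv2
s=manip.read_state();print(s["eef_pos"],s["eef_rot"],s["wrist_force"])
c=manip.camera("side");cv2.imwrite("pics/side1.png",c["frame"][:,:,::-1])
E
```

```text
[586.93564783 -56.43091839 162.99834655] [-3.13540821e+00 -1.62293026e-03  1.67273052e+00] [-0.53866381  0.32654532 -0.31834777]
```

View pics/side1.png

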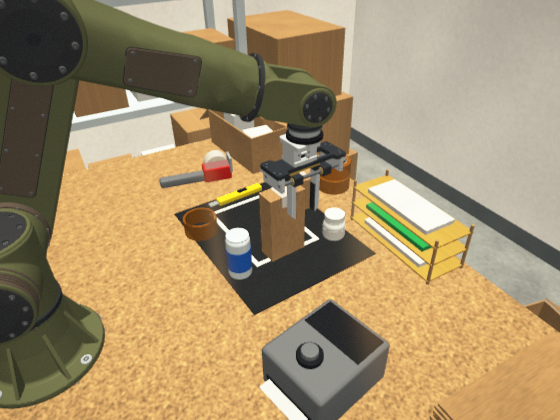

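The fingers stand clear behind the carton, around pixel (290, 195). Approach, then push slowly.

Call:
drive_tool(steps=[{"delta_pos": [1,14,0],"yaw": 0,"hand": 50},{"delta_pos": [1,14,0],"yaw": 0,"hand": 50},{"delta_pos": [0,8,0],"yaw": 0,"hand": 50},{"delta_pos": [-0.5,5,0],"yaw": 0,"hand": 50},{"delta_pos": [-0.5,5,0],"yaw": 0,"hand": 50}])

```text
clock: 2.7
eef_pos: [589.7, -9.5, 167.6]
eef_rot: [3.141, 0.0, 1.674]
wrist_force: [0.7, 0.8, -0.7]
finger_gap: 50.3
```

Call:
drive_tool(steps=[{"delta_pos": [-0.5,5,0],"yaw": 0,"hand": 50},{"delta_pos": [-0.5,5,0],"yaw": 0,"hand": 50},{"delta_pos": [-0.5,5,0],"yaw": 0,"hand": 50}])

```text
clock: 2.95
eef_pos: [588.0, 4.7, 167.0]
eef_rot: [3.141, 0.0, 1.673]
wrist_force: [-0.7, 0.3, -0.1]
finger_gap: 49.9
```

Call:
drive_tool(steps=[{"delta_pos": [-0.5,5,0],"yaw": 0,"hand": 50},{"delta_pos": [-0.5,5,0],"yaw": 0,"hand": 50}])

```text
clock: 3.12
eef_pos: [587.0, 14.7, 167.0]
eef_rot: [3.142, 0.0, 1.673]
wrist_force: [0.6, -0.7, 0.4]
finger_gap: 50.2
```

```bash
python3 - <<'E'
from cell import manip
import cv2,numpy as np
s=manip.read_state();print(s["eef_pos"],s["wrist_force"])
a=manip.camera("side")["frame"];b=manip.camera("scene")["frame"]
cv2.imwrite("pics/both2.png",np.hstack([cv2.resize(f,(400*1,300)) for f in(a,b)])[:,:,::-1])
cv2.imwrite("pics/z2.png",np.hstack([cv2.resize(a[140:290,180:330],(390,390)),cv2.resize(b[150:290,210:350],(390,390))])[:,:,::-1])
E
```

```text
[587.0106102   14.73467589 166.96528257] [ 0.56451686 -0.74316018  0.39637484]
```

View pics/z2.png

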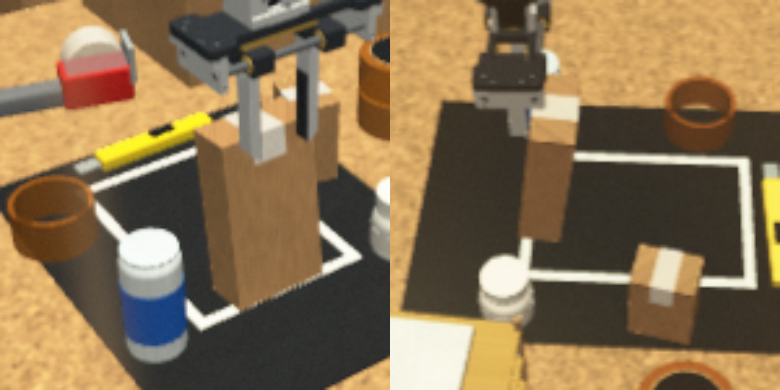

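The carton leans about 8° on its front edge and its foot hasn't slid: the underside front edge is still near (545, 240) in the right view. I'll continue past the tipping point.

Call:
drive_tool(steps=[{"delta_pos": [-0.5,5,0],"yaw": 0,"hand": 50},{"delta_pos": [-0.5,5,0],"yaw": 0,"hand": 50},{"delta_pos": [-0.5,5,0],"yaw": 0,"hand": 50},{"delta_pos": [-0.5,5,0],"yaw": 0,"hand": 50},{"delta_pos": [-0.5,5,0],"yaw": 0,"hand": 50}])

```text
clock: 3.63
eef_pos: [584.4, 40.0, 166.9]
eef_rot: [-3.142, -0.0, 1.673]
wrist_force: [0.1, -0.1, -0.1]
finger_gap: 49.9
```

Call:
drive_tool(steps=[{"delta_pos": [-0.5,5,0],"yaw": 0,"hand": 50},{"delta_pos": [0,0,0],"yaw": 0,"hand": 50},{"delta_pos": [0,0,0],"yaw": 0,"hand": 50}])

```text
clock: 3.88
eef_pos: [584.0, 44.7, 166.9]
eef_rot: [-3.142, 0.0, 1.673]
wrist_force: [0.2, -0.2, 0.3]
finger_gap: 50.0
```

```bash
python3 - <<'E'
from cell import manip
import cv2,numpy as np
s=manip.read_state();print(s["eef_pos"],s["wrist_force"])
a=manip.camera("side")["frame"];b=manip.camera("scene")["frame"]
cv2.imwrite("pics/z3.png",np.hstack([cv2.resize(a[140:290,180:330],(390,390)),cv2.resize(b[150:290,210:350],(390,390))])[:,:,::-1])
E
```

```text
[584.00708818  44.67571777 166.92041874] [ 0.17922222 -0.24357994  0.26648414]
```

View pics/z3.png

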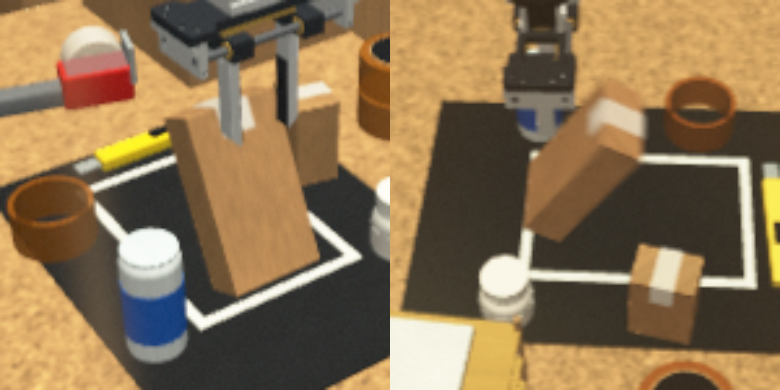

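Falling freely. Raise the tool and check the landing.

Call:
drive_tool(steps=[{"delta_pos": [0,0,0],"yaw": 0,"hand": 50},{"delta_pos": [0,-15,10],"yaw": 0,"hand": 40},{"delta_pos": [0,-30,25],"yaw": 0,"hand": 20},{"delta_pos": [0,-35,20],"yaw": 0,"hand": 0},{"delta_pos": [0,-35,0],"yaw": 0,"hand": 0}])

```text
clock: 4.4
eef_pos: [585.1, -72.1, 226.3]
eef_rot: [3.136, 0.002, 1.674]
wrist_force: [-0.2, -0.2, 0.7]
finger_gap: 26.6
```

Call:
drive_tool(steps=[{"delta_pos": [0,-35,0],"yaw": 0,"hand": 0},{"delta_pos": [0,-35,0],"yaw": 0,"hand": 0},{"delta_pos": [-5,-35,0],"yaw": 0,"hand": 0},{"delta_pos": [-10,-35,0],"yaw": 0,"hand": 0},{"delta_pos": [-15,-30,0],"yaw": 0,"hand": 0}])

```text
clock: 4.82
eef_pos: [553.6, -242.9, 221.6]
eef_rot: [-3.141, -0.0, 1.672]
wrist_force: [0.5, -0.6, 0.4]
finger_gap: 0.2
```

```bash
cat > chk.py <<'E'
import sys
from cell import manip
from h import *
d=np.array([-.0735,.9973]);l=np.array([-d[1],d[0]]);o=np.array([581,110.7])+35*d
ims=[]
for n in("side","scene"):
    c=manip.camera(n);w=cloud(c);x,y,z=w[...,0],w[...,1],w[...,2]
    q=w[...,:2]-o;a=q@d;b=q@l
    m=(abs(z-53)<5)&(abs(a)<150)&(abs(b)<95)
    P=np.c_[a[m],b[m]].astype(np.float32)
    r=cv2.minAreaRect(P);print(n,m.sum(),np.median(z[m]).round(1),np.round(r[0],1),np.round(r[1],1),round(r[2],1),cv2.boxPoints(r).round(0).tolist())
    f=c["frame"]; ims.append(cv2.resize(f[140:290,180:380] if n=="side" else f[150:290,150:370],(390,390 )))
cv2.imwrite(f"pics/{sys.argv[1]}.png",np.hstack(ims)[:,:,::-1])
print(manip.read_state()["eef_pos"],manip.read_state()["wrist_force"])
E
python3 chk.py z4
```

```text
side 1515 53.3 [0.8 7.6] [187.1 101.4] 1.0 [[-94.0, 57.0], [-92.0, -45.0], [95.0, -41.0], [93.0, 60.0]]
scene 1340 53.7 [0.3 5.7] [180.2 104.6] 1.5 [[-91.0, 56.0], [-88.0, -49.0], [92.0, -44.0], [89.0, 60.0]]
[ 552.15144864 -244.7047383   221.70384265] [ 0.60515441  0.93241342 -0.45440226]
```

View pics/z4.png

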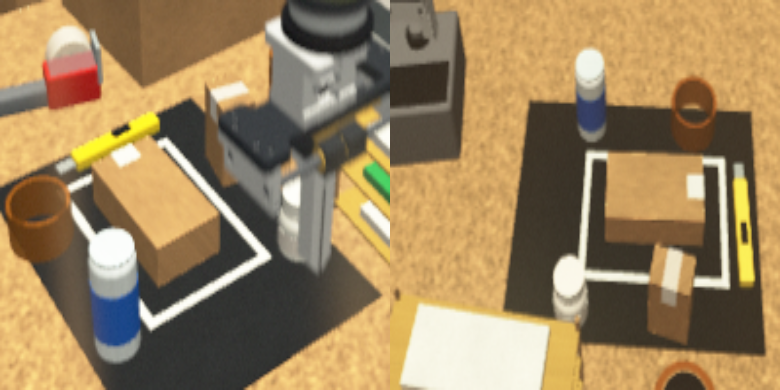

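The carton lies flat and inside, with about 25 mm of margin to the tape at its tightest point. Bystanders haven't moved. Now to the button.

Call:
drive_tool(steps=[{"delta_pos": [-25,-20,0],"yaw": 0,"hand": 0},{"delta_pos": [-30,-25,0],"yaw": 0,"hand": 0},{"delta_pos": [-30,-25,-10],"yaw": 0,"hand": 0},{"delta_pos": [-25,-20,-15],"yaw": 0,"hand": 0},{"delta_pos": [-16,-10.5,-15],"yaw": 0,"hand": 0}])

```text
clock: 5.33
eef_pos: [426.2, -342.6, 181.9]
eef_rot: [3.141, 0.001, 1.671]
wrist_force: [1.0, -0.1, -0.3]
finger_gap: 0.6
```

Call:
drive_tool(steps=[{"delta_pos": [0,0,-15],"yaw": 0,"hand": 0},{"delta_pos": [0,0,-12],"yaw": 0,"hand": 0},{"delta_pos": [0,0,0],"yaw": 0,"hand": 0}])

```text
clock: 5.58
eef_pos: [427.3, -340.4, 152.8]
eef_rot: [-3.139, -0.003, 1.672]
wrist_force: [0.0, 0.0, 0.2]
finger_gap: 0.4
```

```bash
python3 - <<'E'
from cell import manip
import cv2
s=manip.read_state();print(s["eef_pos"],s["wrist_force"],s["finger_gap"])
c=manip.camera("side");cv2.imwrite("pics/side5.png",cv2.resize(c["frame"][280:420,230:400,::-1],None,fx=4,fy=4))
E
```

```text
[ 427.29214652 -340.37986412  152.79724779] [0.04358501 0.02713557 0.2312717 ] 0.39868715031294816
```

View pics/side5.png

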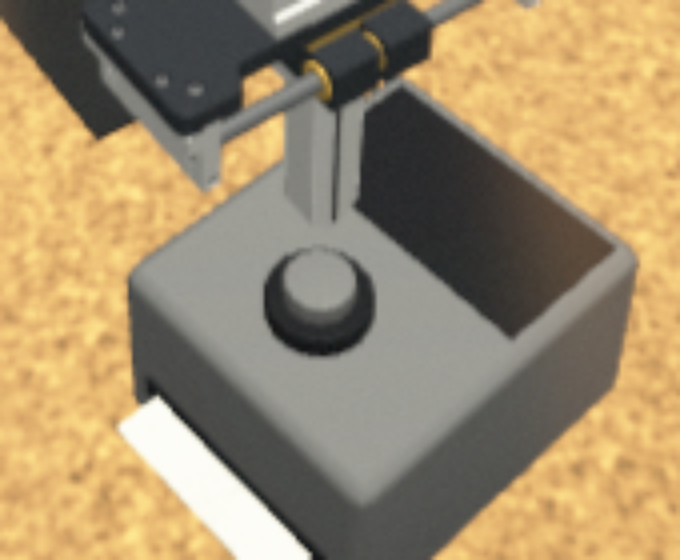

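```bash
python3 - <<'E'
from h import *
c=load("side0")
for P in ([427.3,-340.4,135.8],[426,-345.3,121.5]): print(((proj(c,[P])[0]-[230,280])*4).round())
from cell import manip
c=manip.camera("scene");cv2.imwrite("pics/sc5.png",cv2.resize(c["frame"][120:220,120:220,::-1],None,fx=5,fy=5))
print(((proj(c,[[427.3,-340.4,135.8]])[0]-120)*5).round())
E
```

```text
[316. 245.]
[319. 276.]
[221. 180.]
```

View pics/sc5.png

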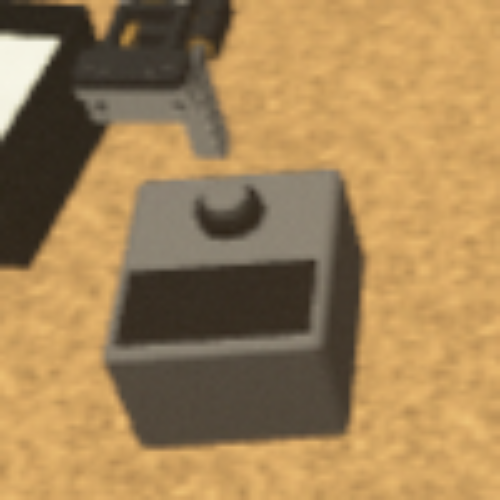

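```bash
python3 - <<'E'
from h import *
from cell import manip
s=manip.read_state();print(s["clock"],s["eef_pos"],s["eef_rot"],s["joints"])
for n in("side","scene"):
    c=manip.camera(n);w=cloud(c);x,y,z=w[...,0],w[...,1],w[...,2]
    m=(abs(x-427)<30)&(abs(y+342)<30)&(z>126)&(z<190)
    P=w[m];print(n,len(P),P.min(0).round(1),P.max(0).round(1))
    for lo in range(126,186,10):
        Q=P[(P[:,2]>lo)&(P[:,2]<=lo+10)]
        if len(Q):print(lo,len(Q),np.percentile(Q,[3,50,97],axis=0).round(1).tolist())
    m=(abs(x-426)<30)&(abs(y+345)<30)&(z>117)&(z<126);print("btn",m.sum(),np.median(w[m],0))
E
```

```text
5.6833 [ 428.33450091 -340.85373889  155.24148305] [-3.14152002e+00 -1.79605854e-04  1.67315278e+00] [-7.39097653e-01  3.33162405e-01  1.58156612e+00  6.95989978e-05
  1.22704645e+00 -8.41477579e-01]
side 167 [ 415.  -352.6  162.8] [ 442.2 -333.7  189.9]
156 4 [[431.1, -350.4, 162.9], [431.6, -349.2, 164.3], [433.4, -348.1, 165.8]]
166 55 [[416.2, -351.6, 166.5], [425.9, -349.8, 172.4], [439.7, -336.1, 175.7]]
176 76 [[416.1, -352.0, 176.3], [423.5, -349.6, 180.9], [441.6, -336.1, 185.5]]
btn 248 [ 424.48371509 -347.48032413  122.1295538 ]
scene 40 [ 419.2 -349.4  164.7] [ 444.1 -329.8  189. ]
156 1 [[432.9, -332.1, 164.7], [432.9, -332.1, 164.7], [432.9, -332.1, 164.7]]
166 12 [[425.0, -345.8, 168.6], [438.2, -334.7, 170.3], [440.6, -331.0, 174.9]]
176 21 [[420.7, -349.0, 176.2], [440.6, -333.2, 180.8], [443.0, -330.6, 185.9]]
btn 48 [ 428.67447978 -343.97718776  122.06811724]
```

Predicted and seen fingertip heights disagree by about 20 mm: the tips look higher. So I'll centre on the button and come down by force.

Call:
drive_tool(steps=[{"delta_pos": [-2,-4,-5],"yaw": 0,"hand": 0},{"delta_pos": [0,0,-4],"yaw": 0,"hand": 0},{"delta_pos": [0,0,0],"yaw": 0,"hand": 0}])

```text
clock: 6.03
eef_pos: [425.8, -345.0, 145.1]
eef_rot: [-3.141, -0.001, 1.673]
wrist_force: [-1.0, -0.2, -0.5]
finger_gap: 0.4
```

Call:
drive_tool(steps=[{"delta_pos": [0,0,-3],"yaw": 0,"hand": 0},{"delta_pos": [0,0,0],"yaw": 0,"hand": 0}])

```text
clock: 6.2
eef_pos: [426.0, -345.0, 142.5]
eef_rot: [-3.141, -0.0, 1.673]
wrist_force: [-0.6, 0.6, 0.0]
finger_gap: 0.4
```

```bash
python3 - <<'E'
from h import *
from cell import manip
s=manip.read_state();print(s["clock"],s["eef_pos"],s["wrist_force"])
a=manip.camera("side")["frame"][280:400,240:360];b=manip.camera("scene")["frame"][120:220,120:220]
cv2.imwrite("pics/z6.png",np.hstack([cv2.resize(t,(390,390)) for t in(a,b)])[:,:,::-1])
E
```

```text
6.2 [ 425.95316225 -344.99003168  142.46942563] [-0.60986815  0.56043299  0.00537416]
```

View pics/z6.png

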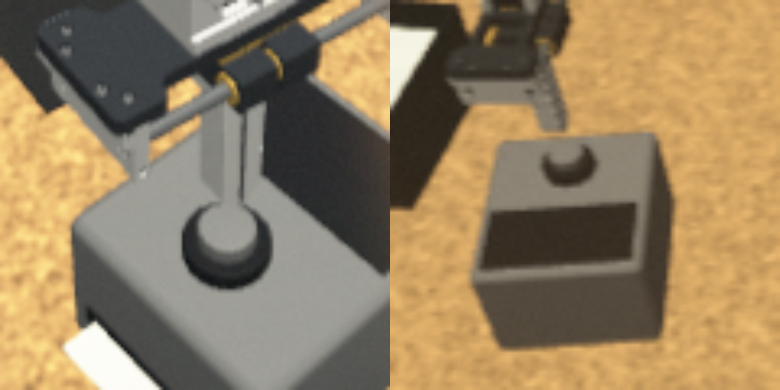

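The tips are still above the button in both views, so I'll go on down slowly.

Call:
drive_tool(steps=[{"delta_pos": [0,0,-3],"yaw": 0,"hand": 0},{"delta_pos": [0,0,-3],"yaw": 0,"hand": 0},{"delta_pos": [0,0,0],"yaw": 0,"hand": 0}])

```text
clock: 6.55
eef_pos: [425.8, -344.9, 136.2]
eef_rot: [-3.141, -0.001, 1.673]
wrist_force: [0.2, 1.0, 1.0]
finger_gap: 0.4
```

Call:
drive_tool(steps=[{"delta_pos": [0,0,-3],"yaw": 0,"hand": 0},{"delta_pos": [0,0,0],"yaw": 0,"hand": 0}])

```text
clock: 6.72
eef_pos: [425.9, -345.0, 133.3]
eef_rot: [-3.141, -0.001, 1.673]
wrist_force: [-0.0, -0.4, -0.0]
finger_gap: 0.6
```

Call:
drive_tool(steps=[{"delta_pos": [0,0,-3],"yaw": 0,"hand": 0},{"delta_pos": [0,0,0],"yaw": 0,"hand": 0}])

```text
clock: 6.88
eef_pos: [425.9, -345.0, 130.4]
eef_rot: [-3.141, -0.0, 1.673]
wrist_force: [0.0, 0.1, -0.8]
finger_gap: 0.4
```

```bash
python3 - <<'E'
from h import *
from cell import manip
s=manip.read_state();print(s["clock"],s["eef_pos"],s["wrist_force"])
a=manip.camera("side")["frame"][280:400,240:360];b=manip.camera("scene")["frame"][120:220,120:220]
cv2.imwrite("pics/z7.png",np.hstack([cv2.resize(t,(390,390)) for t in(a,b)])[:,:,::-1])
E
```

```text
6.8833 [ 425.91824016 -345.00632586  130.43463914] [ 0.03242796  0.07487278 -0.77760998]
```

View pics/z7.png

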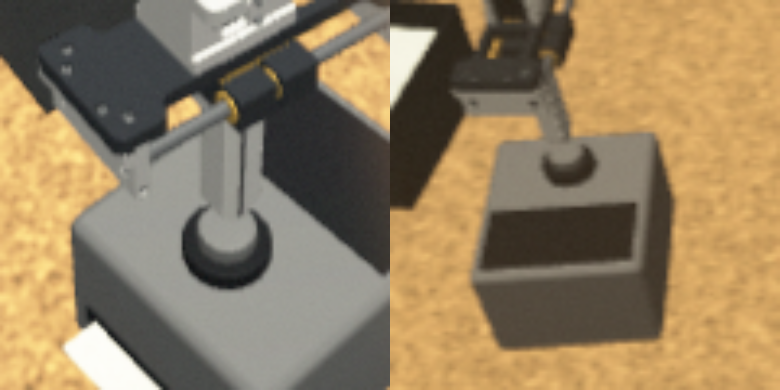

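Call:
drive_tool(steps=[{"delta_pos": [0,0,-3],"yaw": 0,"hand": 0},{"delta_pos": [0,0,0],"yaw": 0,"hand": 0}])

```text
clock: 7.15
eef_pos: [425.9, -345.0, 127.5]
eef_rot: [-3.141, -0.0, 1.673]
wrist_force: [0.3, -0.2, -0.2]
finger_gap: 0.2
```

Call:
drive_tool(steps=[{"delta_pos": [0,0,-2],"yaw": 0,"hand": 0},{"delta_pos": [0,0,0],"yaw": 0,"hand": 0}])

```text
clock: 7.32
eef_pos: [425.9, -345.0, 125.6]
eef_rot: [-3.141, -0.0, 1.673]
wrist_force: [-0.4, 0.7, -0.2]
finger_gap: 0.6
```

Call:
drive_tool(steps=[{"delta_pos": [0,0,-2],"yaw": 0,"hand": 0},{"delta_pos": [0,0,0],"yaw": 0,"hand": 0}])

```text
clock: 7.48
eef_pos: [426.0, -345.0, 123.6]
eef_rot: [-3.141, -0.0, 1.673]
wrist_force: [0.2, -0.1, 0.6]
finger_gap: 0.4
```

Call:
drive_tool(steps=[{"delta_pos": [0,0,-2],"yaw": 0,"hand": 0},{"delta_pos": [0,0,0],"yaw": 0,"hand": 0}])

```text
clock: 7.65
eef_pos: [425.9, -345.0, 121.6]
eef_rot: [-3.141, -0.0, 1.673]
wrist_force: [1.1, 0.3, 0.1]
finger_gap: 0.8
```

```bash
python3 - <<'E'
from h import *
from cell import manip
s=manip.read_state();print(s["clock"],s["eef_pos"],s["wrist_force"],manip.finger_overhang)
a=manip.camera("side")["frame"][280:400,240:360];b=manip.camera("scene")["frame"][120:220,120:220]
cv2.imwrite("pics/z8.png",np.hstack([cv2.resize(t,(390,390)) for t in(a,b)])[:,:,::-1])
E
```

```text
7.65 [ 425.94657641 -345.03783832  121.59941339] [1.05462072 0.26434561 0.11237871] 17.0
```

View pics/z8.png

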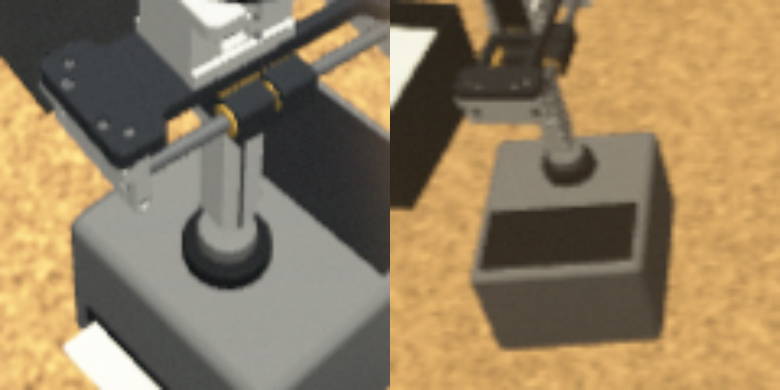

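Call:
drive_tool(steps=[{"delta_pos": [0,0,-2],"yaw": 0,"hand": 0},{"delta_pos": [0,0,0],"yaw": 0,"hand": 0}])

```text
clock: 7.92
eef_pos: [426.0, -345.1, 119.6]
eef_rot: [-3.141, -0.0, 1.673]
wrist_force: [-0.0, -1.3, 0.3]
finger_gap: 0.2
```

Call:
drive_tool(steps=[{"delta_pos": [0,0,-2],"yaw": 0,"hand": 0},{"delta_pos": [0,0,0],"yaw": 0,"hand": 0}])

```text
clock: 8.08
eef_pos: [425.9, -345.0, 117.6]
eef_rot: [-3.141, -0.0, 1.673]
wrist_force: [-0.6, 0.1, 0.4]
finger_gap: 0.2
```

Call:
drive_tool(steps=[{"delta_pos": [0,0,-2],"yaw": 0,"hand": 0},{"delta_pos": [0,0,0],"yaw": 0,"hand": 0}])

```text
clock: 8.25
eef_pos: [426.0, -345.1, 115.6]
eef_rot: [-3.141, -0.0, 1.673]
wrist_force: [-0.9, 0.3, 0.2]
finger_gap: 0.1
```

```bash
python3 - <<'E'
from h import *
from cell import manip
s=manip.read_state();print(s["clock"],s["eef_pos"],s["wrist_force"],s["moment"],s["effort"])
c=manip.camera("side");a=c["frame"][300:380,270:350];w=cloud(c)
for v in range(326,366,3): print(v,w[v,310].round(0),w[v,304].round(0))
b=manip.camera("scene")["frame"][130:190,130:190]
cv2.imwrite("pics/z9.png",np.hstack([cv2.resize(t,(390,390)) for t in(a,b)])[:,:,::-1])
E
```

```text
8.25 [ 425.96296949 -345.07322177  115.61376464] [-0.89317113  0.26987413  0.17437352] [-0.06823151  0.05319017  0.00376159] [ 3.57103650e-03 -5.50923693e+01 -3.26092172e+01  3.27106880e-02
  3.95546446e-02  1.04039561e-04]
326 [ 418. -355.  194.] [ 414. -345.  186.]
329 [ 418. -355.  187.] [ 414. -344.  178.]
332 [ 419. -355.  180.] [ 414. -345.  172.]
335 [ 418. -356.  174.] [ 414. -345.  165.]
338 [ 418. -356.  167.] [ 414. -345.  156.]
341 [ 419. -356.  158.] [ 414. -346.  150.]
344 [ 419. -356.  151.] [ 414. -345.  142.]
347 [ 420. -355.  141.] [ 414. -346.  136.]
350 [ 420. -354.  133.] [ 416. -342.  122.]
353 [ 421. -353.  123.] [ 414. -347.  121.]
356 [ 419. -357.  122.] [ 411. -351.  119.]
359 [ 419. -358.  114.] [ 411. -352.  113.]
362 [ 417. -361.  112.] [ 408. -357.  113.]
365 [ 412. -368.  115.] [ 406. -359.  108.]
```

View pics/z9.png

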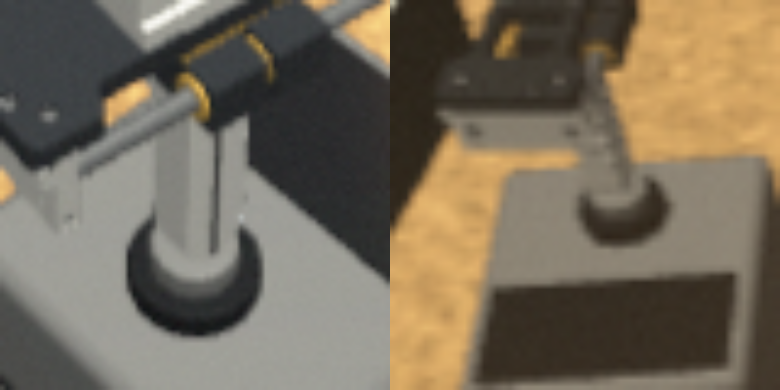

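The tips are now just above the button and there is no contact force yet. The fingers are clearly shorter than the stated overhang suggests, so I'll keep going by force.

Call:
drive_tool(steps=[{"delta_pos": [0,0,-2],"yaw": 0,"hand": 0},{"delta_pos": [0,0,0],"yaw": 0,"hand": 0}])

```text
clock: 8.52
eef_pos: [426.1, -345.2, 113.9]
eef_rot: [3.141, 0.0, 1.673]
wrist_force: [-0.6, -0.3, 3.5]
finger_gap: 0.7
```

Call:
drive_tool(steps=[{"delta_pos": [0,0,-1.5],"yaw": 0,"hand": 0},{"delta_pos": [0,0,0],"yaw": 0,"hand": 0}])

```text
clock: 8.68
eef_pos: [426.1, -345.2, 112.4]
eef_rot: [3.141, 0.0, 1.673]
wrist_force: [0.0, -0.3, 2.5]
finger_gap: 0.3
```

Call:
drive_tool(steps=[{"delta_pos": [0,0,-1.5],"yaw": 0,"hand": 0},{"delta_pos": [0,0,0],"yaw": 0,"hand": 0}])

```text
clock: 8.85
eef_pos: [426.2, -345.2, 110.9]
eef_rot: [3.141, 0.0, 1.673]
wrist_force: [0.5, 0.4, 4.4]
finger_gap: 0.2
```

Call:
drive_tool(steps=[{"delta_pos": [0,0,-1.5],"yaw": 0,"hand": 0},{"delta_pos": [0,0,0],"yaw": 0,"hand": 0}])

```text
clock: 9.02
eef_pos: [426.2, -345.2, 109.5]
eef_rot: [3.141, 0.0, 1.673]
wrist_force: [-0.1, 0.6, 4.7]
finger_gap: 0.3
```

Call:
drive_tool(steps=[{"delta_pos": [0,0,-1],"yaw": 0,"hand": 0},{"delta_pos": [0,0,0],"yaw": 0,"hand": 0}])

```text
clock: 9.18
eef_pos: [426.2, -345.3, 109.3]
eef_rot: [3.141, 0.001, 1.673]
wrist_force: [-2.8, 2.6, 12.5]
finger_gap: 0.6
```

The hard stop is reached: force jumped and travel stopped at z≈109.3. A touch more, hold, then release.

Call:
drive_tool(steps=[{"delta_pos": [0,0,-0.5],"yaw": 0,"hand": 0},{"delta_pos": [0,0,0],"yaw": 0,"hand": 0},{"delta_pos": [0,0,0],"yaw": 0,"hand": 0}])

```text
clock: 9.43
eef_pos: [426.2, -345.3, 109.2]
eef_rot: [3.141, 0.001, 1.673]
wrist_force: [-3.7, 4.8, 16.8]
finger_gap: 0.6
```

Call:
drive_tool(steps=[{"delta_pos": [0,0,4],"yaw": 0,"hand": 0},{"delta_pos": [0,0,8],"yaw": 0,"hand": 0},{"delta_pos": [0,0,20],"yaw": 0,"hand": 0},{"delta_pos": [0,0,30],"yaw": 0,"hand": 0},{"delta_pos": [0,0,30],"yaw": 0,"hand": 0}])

```text
clock: 9.85
eef_pos: [425.5, -344.7, 200.5]
eef_rot: [-3.14, -0.002, 1.673]
wrist_force: [0.4, -0.4, 0.4]
finger_gap: 0.4
```

Call:
drive_tool(steps=[{"delta_pos": [0,0,20],"yaw": 0,"hand": 0},{"delta_pos": [0,0,0],"yaw": 0,"hand": 0},{"delta_pos": [0,0,0],"yaw": 0,"hand": 0}])

```text
clock: 10.1
eef_pos: [426.1, -345.2, 220.4]
eef_rot: [3.141, 0.001, 1.673]
wrist_force: [-0.6, -0.6, -0.3]
finger_gap: 0.7
```

```bash
python3 chk.py z10; python3 - <<'E'
from h import *
from cell import manip
for n in("side","scene"):
    c=manip.camera(n);w=cloud(c);x,y,z=w[...,0],w[...,1],w[...,2]
    for nm,X,Y,Z in(("btn",426,-345,121),("short",720,188,103.5),("can",449,6,118),("jar",729,13.5,73.5)):
        m=(abs(z-Z)<4)&(abs(x-X)<40)&(abs(y-Y)<40)
        print(n,nm,np.round(cv2.minAreaRect(w[m][:,:2].astype(np.float32))[0],1),np.median(z[m]).round(1)) if m.any() else print(n,nm,None)
E
```

```text
side 1393 53.4 [0.4 7.3] [185.2 102.9] 0.7 [[-93.0, 58.0], [-92.0, -45.0], [94.0, -43.0], [92.0, 60.0]]
scene 1341 53.7 [0.2 4.6] [180.  104.3] 0.6 [[-90.0, 56.0], [-89.0, -49.0], [91.0, -47.0], [90.0, 58.0]]
[ 425.64179032 -344.80064677  218.72241366] [-0.33915937 -0.23690227 -0.05733215]
side btn [ 425.5 -346.3] 122.1
side short None
side can [449.9   5.3] 118.4
side jar None
scene btn [ 429.  -344.2] 121.8
scene short [721.3 188.2] 103.8
scene can [453.2   6.5] 118.5
scene jar [730.7  14.3] 73.9
```

View pics/z10.png

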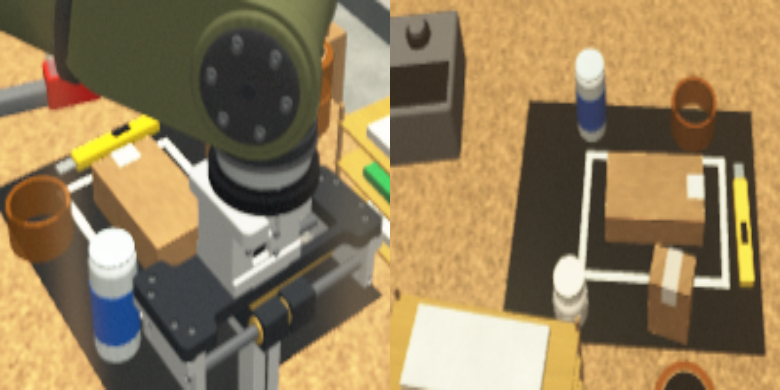

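The carton is flat and inside, the button is back up (z≈122) and the bystanders are in place. Handing in.

```bash
python3 -c "
from cell import manip
print(manip.sign_off())"
```

```text
the job is handed in; nothing more can be done
None
```

The job is done and handed in, about 10 s into the 45 s allowed. I pushed the carton past its tipping point with the open fingers high on its back face. It fell flat inside the outline. Then I pressed the printer button down to its stop and let it go.

**Carton:** it lies on its broad face, top at about 53.5 mm. It spans about −93 to +94 mm along the outline (limit ±125) and −49 to +60 mm across (limit ±85). That leaves at least 25 mm to the tape in both camera views, which agree to within about 5 mm.

**Button:** contact came at about TCP z 115 mm. Force stayed under 5 N through about 5.5 to 6 mm of travel, then jumped to 12 to 17 N at the stop near z 109 mm. Afterwards the button top measured 122 mm, the same as before.

**Bystanders:** the can, short carton and jar measured in place within camera noise, though the last side view did not show the short carton and jar. The tape roll and knife I checked only by eye, and both looked unmoved. I did not check the dispenser, but the arm only passed high above that end of the bench.

**One disagreement:** the fingertips did not sit 17 mm ahead of the TCP as stated. With the fingers closed, contact showed them about 7 mm behind it. I therefore brought the tool down on the button by force feedback instead of by that number.

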